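Seat and cam-lock a brush block in its drilling jig

TASK

Slide the drilled wooden brush block that lies in the jig gently along the fence until it is fully home against the end block, then swing the jig's steel lever clockwise through its quarter turn until its bar presses firmly on the rubber-tipped stop screw, without forcing it, so that the jaw clamps the block. Leave the block home and the lever touching the stop screw, let go, and leave the spare block, the jar and the mallet where they are.

Things in the scene. Friction and masses are not known exactly. Their poses are not given: they have to be found in the camera images.
- jig: Fixed jig: plywood board 280 x 250 x 12 mm, jig x -160..120, y -190..60. Origin on the table under the channel: x along the channel to the end block, y to the fence, z up. Aluminium fence on the board, 26 mm high, x -63..62, inner face at y = 22. Nothing but the lever's knob stands above z = 57.
- end_block: Fixed aluminium stop 18 x 60 x 30 mm standing on the board at the far (+x) end of the channel. Origin: bottom of the middle of the face that the brush block meets, at jig (65, 0, 12); axes as the jig.
- block: The loose beech brush block to be clamped, 130 (x) x 44 (y) x 22 mm (z), rows of small dark drilled holes on top, 85 to 170 g, lying on the board between jaw and fence. Origin: centre of the underside. It starts 25 to 50 mm short of the end block; home, its origin is at jig (0, 0, 12).
- jaw: Black rubber jaw 60 x 10 x 22 mm facing the fence; origin at the foot of its face, axes as the jig. The lever drives it 6.6 mm per rad towards the fence (+y), from jig y = -29 (lever open; the channel is then 51 mm wide). Sprung, 4 N per mm: it meets a block lying on the fence after 1.05 rad of turn, holds it with 10 to 17 N when locked, and squares it to the fence itself.
- lever_knob (a point): Top centre of the black upright round knob at the lever's end: 18 mm diameter, z 45 to 87 mm, 100 mm from the pivot axis; all round it is free above z = 52 mm. The lever turns level. It starts 0 to 0.3 rad clockwise (seen from above) of jig -y and turns clockwise to about jig -x. Stiff: 4.5 N at the knob to keep it moving, 1 N more when the jaw bites; it stays where left.
- lever_bar (a point): Point on the centre line of the lever's flat steel bar (16 mm wide, 10 mm thick, z 35 to 45 mm), 80 mm from the pivot axis: the bar's side at this place meets the stop screw, after 1.45 to 1.68 rad of turn from jig -y.
- lever: The lever (steel hub, flat bar, black knob). Origin on its vertical pivot axis at the underside of the hub, at jig (0, -70, 32); its own -y axis points along the bar to the knob
- spare: Bystander: loose dark wooden brush block 150 x 36 x 24 mm on the table. Origin: centre of the underside.
- jar: Bystander: amber glass jar with steel lid, 64 mm diameter, 85 mm tall. Origin: centre of the underside.
- mallet: Bystander: hammer with light wooden handle, 240 mm long, lying on the table. Origin: its underside, about the middle.
- stop: The lever's end stop: dark steel bracket on the board, 22 x 13 x 38 mm, top z = 50 mm, carrying a level steel screw with a 12 mm round black rubber tip, axis z = 40 mm, pointing to jig -y at the lever. Origin: foot of the middle of the bracket's lever-side face, jig (-80, -50, 12). The tip sticks out 5 to 20 mm from that face, set anew each time and not measured. Rigid but for the rubber.
Not all that is in view belongs to the job. What is meant by the block is not yellow, and is the smaller of those in its own colour.

How it is judged (in metres and radians):
On the way, in this order (a step that is already met when the one before it is completed fails the run):
1. the brush block is home against the end block (within 2 mm) while the lever is still open (x of block in the frame of jig above -0.002 m and x of lever_bar in the frame of jig above -0.045 m), for 0.2 s.
2. the lever bar is pressed on the stop screw with more than 4 N (contact force between lever and stop above 4 N), for 0.2 s.
At the end, for the whole second after the job is handed in: The block is at rest within 2.5 mm of home against end block and fence, the lever bar still touches the stop screw (more than 0.2 N), the jaw grips the block with more than 4 N, and the robot has let go (x of block in the frame of jig above -0.0025 m and y of block in the frame of jig above -0.0025 m and contact force between lever and stop above 0.2 N and contact force between jaw and block above 4 N and linear speed of block below 0.01 m/s).
It fails at once if the block is rammed into the end block with more than 30 N (contact force between block and end_block above 30 N).
It fails at once if the lever is forced on its stop screw with more than 30 N (contact force between lever and stop above 30 N).
It fails at once if the spare block, jar or mallet is moved more than 20 mm (distance of any of spare, jar, mallet from where it was at the start of the episode above 0.02 m).
It also fails if it takes over 59 s, if anything falls off the work surface, if the arm or the gripper's body presses on something with over 40 N, if the wrist force passes 120 N, or if a joint passes its speed limit or range.

ROBOT

A 6-joint arm with a two-finger parallel gripper is mounted at the origin on the work surface. World frame = base frame: x ahead of the robot, y to its left, z up, the work surface at z = 0. Lengths are in mm, angles in rad, forces in N, time in s.
With the tool pointing down it reaches from about 350 to 975 mm from the base axis. Payload 7.1 kg.
Tool frame: the origin (TCP) lies midway between the tips of the shut fingers; the grasp point (between the pads) lies 19 mm behind it (ctrl.grip_point_offset is the distance from the TCP to the grasp point, in mm); z points along the fingers, y is the line along which they close (so a half turn about z gives the same grasp; the last joint's range is limited). The gripper opens to 88 mm and grips with 3 to 60 N. Pads are 20 mm wide; open, the fingers measure 115 mm over their backs; the gripper's body (75 mm by 178 mm) begins 61 mm behind the grasp point.
Start: joints at [-1.187, 0.423, 1.63, -0, 1.089, -0.019], TCP at [245.013, -574.955, 222.675] pointing down, gripper open.
Joint ranges: [-3, 3], [-0.9, 2.11], [0.09, 2.58], [-1.31, 4.45], [0.11, 2.69], [-2.54, 2.54]. Speed limits (rad/s): [2.39, 2.39, 3.01, 3.14, 3.14, 3.14].

INTERFACE

Orientations are given as a rotation vector (axis times angle).
In Python, from workcell import get_obs, optics, close_job, spotter, ctrl gives the robot as it stands. The module is installed in compiled form; this text tells all that it offers.
- The arm moves only by the tool move_arm, never from a script. Its argument "rows" is a list of rows, each a list of 5 numbers: the shift along the tool's x, y, z in cm, then the turn about the tool's z in degrees, then the opening in per cent of the stroke, from 0 (shut) to 100 (fully open). A call has 1 to 10 rows; each row shifts and turns the commanded pose from where the row before left it, along the tool's axes as they then stand; what a row does not reach is not made up. A row lasts 1/8 s, in which the tool goes at most 62.5 mm and 10.7 degrees, less where a joint would pass 70% of its speed; a pose out of reach is approached as far as the arm can. A call with a gripper value outside its range is refused whole. The fingers move at their own pace and stop on an object; the grip force is fixed at half the most. Time passes only in rows, so rows that do not move let the fingers close. It gives the time, the measured TCP pose, the force, the opening and the grip force at its end, in the units of the state.
- get_obs(): the state, without advancing time (a new reading comes with each control period).
- optics.get_image(name): name is "scene" or "side" or "wrist"; returns the picture (384x512x3 uint8, blue, green, red); there is no depth.
- optics.calibration(name): a dict with "camera_matrix" (3x3 intrinsics, pixels), "xyz" and "orientation" of the camera in the world. Camera axes: x right, y down, z forward; pixel columns grow to the right and rows downward; lengths in mm; the calibration is good to about 2 mm. A picture is of the moment at which its call begins: read the wrist's pose just before it. calibration takes no time and is no camera call; for the wrist camera it gives the pose at the moment of the call.
- close_job(): hands the job in; it is judged then, once.
Trained networks look in the newest picture that a camera, given by its name, has taken for a name from the list of things; names that differ only in an ending like _2 or _b are one class to them, and where a whole thing is asked for, a point or a joint stands for the part that bears it (a point fixed in the world has none). Each returns a list of dicts, best first, with "conf" (0 to 1); they miss things now and then, are a little off and sometimes report something else, mostly with a low value. They report only what shows in the picture. A call takes as long as a camera call. They do not tell look-alikes from the thing itself.
- spotter.find_in(camera, label): "point" ([column, row] in pixels, amid what is visible of it).
- spotter.regions_of(camera, label): "region" (384x512 bool, what is visible of it) and "point" ([column, row] in pixels, amid what is visible of it).
The state is a dict: "t": time; "qpos": joint angles; "qvel": joint speeds; "joint_torque": joint torques, N m; "ee_pos": TCP position; "orientation": TCP orientation; "ft_force": force on the tool from outside, world axes, zero at the start; "moment": the same for the moment, N m; "width": finger opening in mm; "grasp_force": force on a finger pad.
Only numpy, scipy, OpenCV 4.12 (cv2) and the standard library are available. Lean on these libraries where they do the work, as an engineer would, in place of code of your own. Each camera call takes 0.05 s, during which the arm holds its last target. There are 200 camera calls.

## Working session

There is one attempt and no reset: what is moved stays moved. The work goes in short steps, Python scripts to look and compute and a tool call to move; the robot and the scene stay as the last step left them, time stands still between calls to the robot, and variables do not carry over. Pictures are saved under pics/ and viewed, at most 10 in all, crops included, and the job is handed in when it is done.

Besides the shell and the picture viewer there is one more tool, called as name([rows], argument=value, ...), one row to a line, values as JSON. move_arm: Moves the arm, as the interface text tells. Its arguments: {"type":"object","properties":{"rows":{"type":"array","items":{"type":"array","items":{"type":"number"}}}},"required":["rows"]}

```bash
mkdir -p pics; cat > h.py <<'E'
import numpy as np, cv2
from scipy.spatial.transform import Rotation as R
from workcell import get_obs, optics, close_job, spotter, ctrl
def cal(n):
    c=optics.calibration(n); return np.array(c["camera_matrix"]),np.array(c["xyz"]),R.from_rotvec(c["orientation"]).as_matrix() if np.size(c["orientation"])==3 else np.array(c["orientation"])
def ray(n,p,z):
    K,t,M=cal(n); d=M@np.linalg.solve(K,[p[0],p[1],1]); return t+d*(z-t[2])/d[2]
def proj(n,P):
    K,t,M=cal(n); q=K@(M.T@(np.array(P)-t)); return q[:2]/q[2]
E
python3 - <<'E'
from h import *
ims=[optics.get_image(n) for n in("scene","side","wrist")]
for n,i in zip("scene side wrist".split(),ims): cv2.imwrite(f"pics/{n}0.png",i); print(n,optics.calibration(n))
for n in("scene","side"):
  for l,z in(("jig",12),("end_block",42),("block",34),("lever_knob",87),("stop",50),("spare",24),("jar",85),("mallet",20),("jaw",34)):
    for r in spotter.find_in(n,l)[:3]: print(n,l,np.round(r["point"]),round(r["conf"],2),np.round(ray(n,r["point"],z)))
print(get_obs())
E
```

```text
scene {'camera_matrix': array([[482.99205495,   0.        , 261.90918514],
       [  0.        , 482.99205495, 188.12467742],
       [  0.        ,   0.        ,   1.        ]]), 'xyz': array([1077.85442467,  669.15369069, 1209.00352596]), 'orientation': array([-0.88401089, -2.63845861,  0.88890121])}
side {'camera_matrix': array([[458.07231606,   0.        , 253.24806071],
       [  0.        , 458.07231606, 195.35835073],
       [  0.        ,   0.        ,   1.        ]]), 'xyz': array([141.17999369, 876.87873621, 891.33022618]), 'orientation': array([-0.55638617,  2.62424555, -1.24063757])}
wrist {'camera_matrix': array([[291.55598247,   0.        , 249.34693453],
       [  0.        , 291.55598247, 192.97837068],
       [  0.        ,   0.        ,   1.        ]]), 'xyz': array([ 305.27602915, -549.09273361,  383.13266062]), 'orientation': array([ 2.44481398, -1.61599486, -0.19880411])}
scene jig [261. 215.] 0.81 [569.  30.  12.]
scene jig [251. 243.] 0.17 [650.  87.  12.]
scene end_block [252. 241.] 0.44 [656. 100.  42.]
scene block [284. 227.] 0.81 [551. 113.  34.]
scene block
[... 793 characters left out ...]
228.] 0.67 [569.  72.  34.]
{'t': 1.05, 'qpos': array([-1.18698444e+00,  4.23057267e-01,  1.62989716e+00,  2.07546920e-05,
        1.08858421e+00, -1.89787180e-02]), 'qvel': array([-0.00075482, -0.00038218, -0.0003297 , -0.00122026,  0.00060406,
        0.00040389]), 'joint_torque': array([-6.18454305e-04, -5.44589460e+01, -2.74048698e+01,  6.42900635e-02,
        1.68639823e-02, -1.66210828e-05]), 'ee_pos': array([ 245.03098101, -574.95891172,  222.70288418]), 'orientation': array([3.07805034e+00, 6.28408824e-01, 4.37987209e-05]), 'ft_force': array([ 0.5719225 , -0.40121309, -0.61533599]), 'moment': array([0.01956802, 0.00013251, 0.00940811]), 'grasp_force': 0.0, 'width': 87.53987661723959}
```

```bash
python3 - <<'E'
import cv2
a=cv2.imread("pics/scene0.png")[130:300,170:400];b=cv2.imread("pics/side0.png")[130:330,110:350]
f=lambda i:cv2.resize(i,(800,int(i.shape[0]*800/i.shape[1])),interpolation=cv2.INTER_CUBIC)[:600]
cv2.imwrite("pics/a.png",f(a));cv2.imwrite("pics/b.png",cv2.resize(b,(720,600),interpolation=cv2.INTER_CUBIC))
E
```

```text
(no output)
```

View pics/a.png

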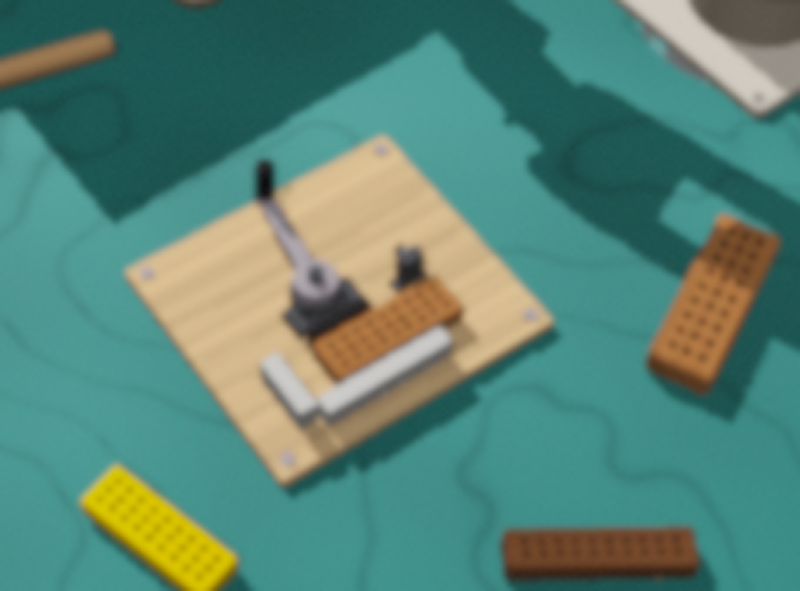

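View pics/b.png

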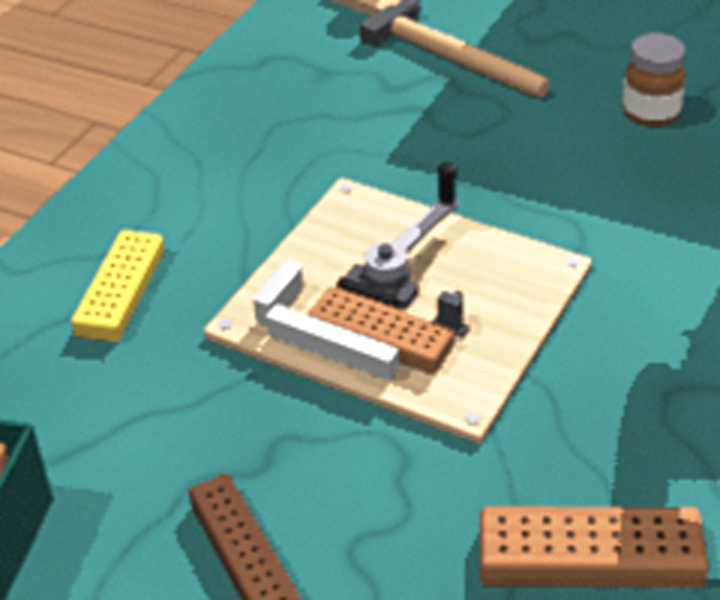

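The pictures show the jig with the end block at the left, the block between jaw and fence, the lever pointing to jig −y, and the stop right of the hub. I fit the jig pose from the board corners.

```bash
cat >> h.py <<'E'
from scipy.optimize import least_squares
def fit(obs,x0):
    # obs: (cam-projection (K,t,M), jig point, pixel)
    def r(p):
        c,s=np.cos(p[2]),np.sin(p[2]); o=[]
        for (K,t,M),J,u in obs:
            w=np.array([p[0]+c*J[0]-s*J[1],p[1]+s*J[0]+c*J[1],J[2]]); q=K@(M.T@(w-t)); o+=list(q[:2]/q[2]-u)
        return np.array(o)
    s=least_squares(r,x0,loss="soft_l1"); return s.x,r(s.x).reshape(-1,2)
E
python3 - <<'E'
from h import *
C=[(120,-190,12),(120,60,12),(-160,60,12),(-160,-190,12)]
sc=[(125,270),(285,484),(553,321),(388,135)]
sd=[(343,180),(205,332),(478,436),(592,262)]
A=[(cal("scene"),c,np.array(p)/3.478+[170,130]) for c,p in zip(C,sc)]
B=[(cal("side"),c,np.array(p)/3+[110,130]) for c,p in zip(C,sd)]
for o in(A,B,A+B):
  x,r=fit(o,[569,50,0.3]); print(np.round(x,3),np.round(r,1).tolist())
o=get_obs(); M=R.from_rotvec(o["orientation"]).as_matrix(); print(M.round(3))
K,t,W=cal("wrist"); print("cam in tool",M.T@(t-o["ee_pos"]),(M.T@W).round(3))
E
```

```text
[ 5.76649e+02  1.03676e+02 -5.50000e-02] [[-0.0, 0.1], [-0.4, 0.1], [1.1, 0.1], [-0.4, -0.3]]
[ 5.73988e+02  1.04900e+02 -6.20000e-02] [[-0.4, -0.9], [-1.3, -0.5], [0.5, 1.4], [0.9, -0.4]]
[ 5.75598e+02  1.03798e+02 -5.70000e-02] [[0.4, -0.2], [-0.2, -0.2], [1.5, 0.0], [0.1, -0.5], [-1.1, -1.2], [-1.6, -0.7], [0.3, 0.7], [0.3, -1.0]]
[[ 0.92   0.392  0.   ]
 [ 0.392 -0.92  -0.   ]
 [ 0.     0.    -1.   ]]
cam in tool [ 6.55620750e+01  4.32983622e-02 -1.61022936e+02] [[-0.    -0.97  -0.243]
 [ 1.    -0.     0.001]
 [-0.001 -0.243  0.97 ]]
```

move_arm([
  [0,0,0,-10.6,50],
  [0,0,0,-10.6,0],
  [0,0,0,-10.6,0],
  [0,0,0,-10.6,0],
  [0,0,0,-10.6,0],
  [0,0,0,-10.6,0],
  [4.5,1.9,0,0,0],
  [4.5,1.9,0,0,0],
  [4.5,1.9,0,0,0],
  [4.5,1.9,0,0,0],
])

```text
t: 2.3
ee_pos: [331.9, -398.4, 222.8]
orientation: [2.285, 2.155, 0.0]
ft_force: [0.4, 0.1, 0.8]
width: 0.6
grasp_force: 0.0
```

move_arm([
  [4.5,1.9,0,0,0],
  [4.5,1.9,0,0,0],
  [4.5,1.9,0,0,0],
  [4.5,1.9,0,0,0],
  [4.5,1.9,0,0,0],
  [4.5,1.9,0,0,0],
  [4.5,1.9,0,0,0],
  [4.5,1.9,0,0,0],
  [4.5,1.9,0,0,0],
  [4.5,1.9,0,0,0],
])

```text
t: 3.55
ee_pos: [547.7, 40.2, 222.9]
orientation: [2.284, 2.156, 0.001]
ft_force: [0.8, -1.0, 0.0]
width: 0.4
grasp_force: 0.0
```

```bash
python3 - <<'E'
from h import *
i=optics.get_image("wrist"); cv2.imwrite("pics/w1.png",cv2.resize(i,(800,600),interpolation=cv2.INTER_CUBIC))
c=cal("wrist"); np.savez("c1.npz",K=c[0],t=c[1],M=c[2])
for l in("block","end_block","lever_knob","stop","jaw"):
    for r in spotter.find_in("wrist",l)[:3]: print(l,np.round(r["point"]),round(r["conf"],2))
def j2w(p,x=(575.6,103.8,-.057)): c,s=np.cos(x[2]),np.sin(x[2]);return [x[0]+c*p[0]-s*p[1],x[1]+s*p[0]+c*p[1],p[2]]
for p in[(120,-190,12),(120,60,12),(-160,60,12),(-160,-190,12),(65,30,42),(65,-30,42)]: print(p,(proj("wrist",j2w(p))*1.5625).round())
E
```

```text
block [248. 129.] 0.91
block [456.  81.] 0.83
block [32. 19.] 0.64
end_block [336. 123.] 0.94
end_block [248. 128.] 0.69
lever_knob [268. 189.] 0.87
stop [204. 163.] 0.74
jaw [271. 156.] 0.75
(120, -190, 12) [553. 404.]
(120, 60, 12) [581. 103.]
(-160, 60, 12) [212. 103.]
(-160, -190, 12) [239. 405.]
(65, 30, 42) [517. 141.]
(65, -30, 42) [511. 226.]
```

View pics/w1.png

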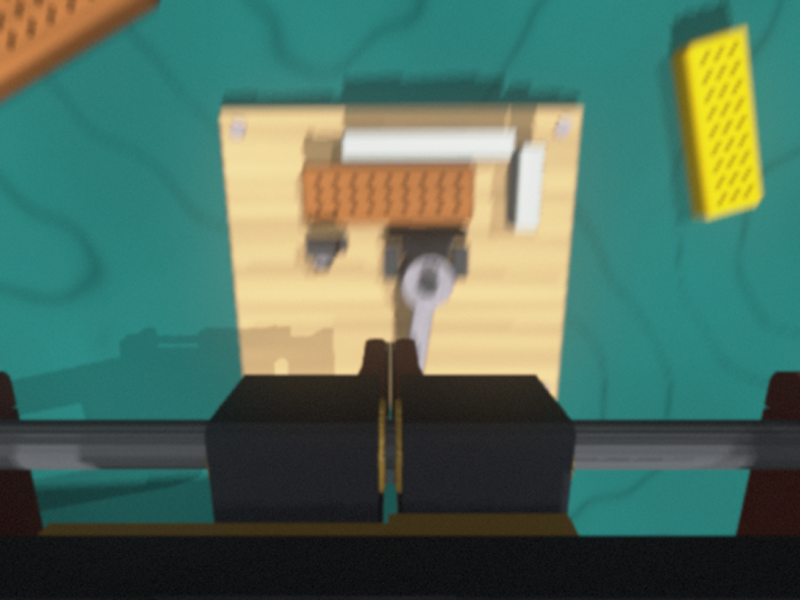

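```bash
python3 - <<'E'
from h import *
def w2j(p,x=(576.5,103.8,-.057)):
    c,s=np.cos(x[2]),np.sin(x[2]);d=np.array(p[:2])-x[:2];return np.array([c*d[0]+s*d[1],-s*d[0]+c*d[1]]).round(1)
u=lambda a,b:(a/1.5625,b/1.5625)
for n,p,z in(("blk rear top",(302,166),34),("blk rear bot",(303,219),34),("blk front top",(473,166),34),("blk front bot",(474,221),34),("hub",(428,281),45),("bar",(420,345),45),("endblk",(512,230),42),("endblk far",(523,143),42),("fence L",(342,160),38),("fence R",(516,157),38)):
    print(n,w2j(ray("wrist",u(*p),z)))
for n,p in(("scene",(264/3.478+170,165/3.478+130)),("side",(447/3+110,167/3+130))): print("knob",n,w2j(ray(n,p,87)))
E
```

```text
blk rear top [-90.7  13.2]
blk rear bot [-91.8 -25.2]
blk front top [35.1 13.1]
blk front bot [ 37.6 -26.9]
hub [  2.7 -71. ]
bar [  -2.6 -122.2]
endblk [ 64.7 -33. ]
endblk far [68.6 28.4]
fence L [-60.8  17.2]
fence R [65.3 19.1]
knob scene [ -12.  -170.8]
knob side [ -15.4 -168.6]
```

move_arm([
  [2,-3.06,2,0,0],
  [2,-3.06,2,0,0],
  [2,-3.06,2,0,0],
  [0,0,4,0,0],
  [0,0,4,0,0],
  [0,0,4,0,0],
  [0,0,2,0,0],
  [0,0,0.2,0,0],
  [0,0,0,0,0],
])

```text
t: 4.97
ee_pos: [459.2, 103.2, 21.3]
orientation: [2.286, 2.155, 0.001]
ft_force: [0.8, 0.3, 0.4]
width: 0.3
grasp_force: 0.0
```

```bash
python3 - <<'E'
from h import *
i=optics.get_image("side")[180:270,180:320]; cv2.imwrite("pics/s2.png",cv2.resize(i,None,fx=5,fy=5,interpolation=cv2.INTER_CUBIC))
E
```

```text
(no output)
```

View pics/s2.png

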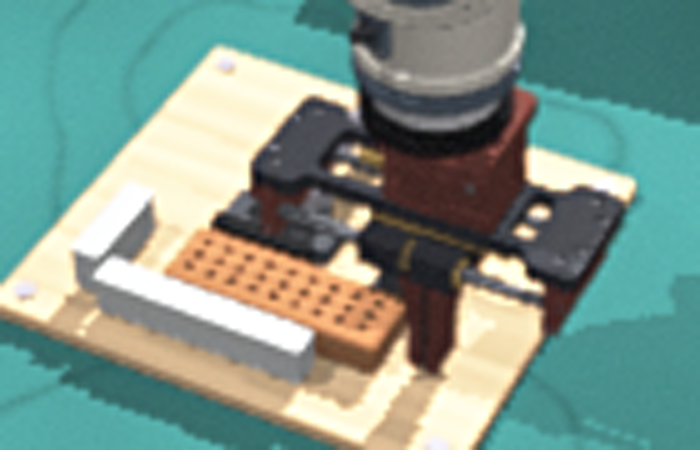

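The fingers stand just behind the block's rear face, low on the board; nothing touches. I push.

move_arm([
  [0,0.5,0,0,0],
  [0,0.5,0,0,0],
  [0,0.4,0,0,0],
  [0,0.4,0,0,0],
  [0,0.4,0,0,0],
  [0,0.3,0,0,0],
  [0,0.3,0,0,0],
  [0,0.2,0,0,0],
])

```text
t: 6.02
ee_pos: [489.1, 102.0, 20.6]
orientation: [2.285, 2.156, 0.0]
ft_force: [-1.1, 0.0, -0.1]
width: 0.4
grasp_force: 0.3
```

```bash
python3 - <<'E'
from h import *
i=optics.get_image("side")[180:270,180:320]; cv2.imwrite("pics/s3.png",cv2.resize(i,None,fx=5,fy=5,interpolation=cv2.INTER_CUBIC))
E
```

```text
(no output)
```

View pics/s3.png

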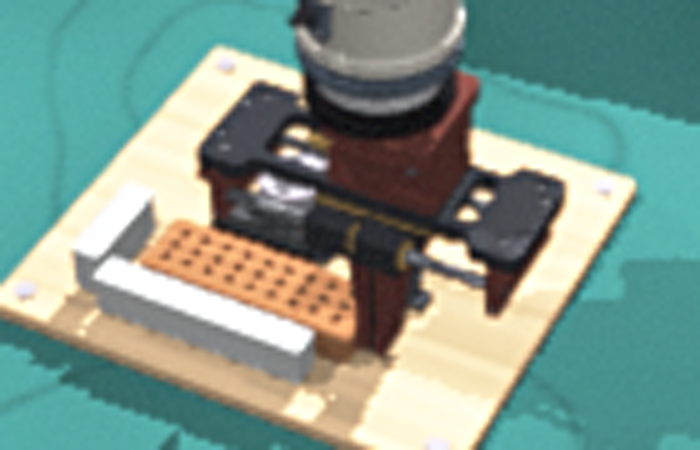

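Block moved about 20 mm; roughly 10 mm of gap is left. Continuing slowly.

move_arm([
  [0,0.2,0,0,0],
  [0,0.2,0,0,0],
  [0,0.15,0,0,0],
  [0,0.1,0,0,0],
  [0,0.1,0,0,0],
])

```text
t: 6.7
ee_pos: [496.3, 101.6, 20.7]
orientation: [-2.285, -2.156, 0.0]
ft_force: [-1.1, -0.7, -0.9]
width: 0.9
grasp_force: 0.4
```

move_arm([
  [0,0.08,0,0,0],
  [0,0,0,0,0],
])

```text
t: 6.95
ee_pos: [497.3, 101.6, 20.7]
orientation: [2.285, 2.156, 0.0]
ft_force: [-0.6, -0.2, -0.2]
width: 0.4
grasp_force: 0.1
```

move_arm([
  [0,0.08,0,0,0],
  [0,0,0,0,0],
])

```text
t: 7.2
ee_pos: [498.0, 101.5, 20.7]
orientation: [2.285, 2.156, 0.0]
ft_force: [-1.2, 0.8, 0.6]
width: 0.5
grasp_force: 0.3
```

move_arm([
  [0,0.08,0,0,0],
  [0,0,0,0,0],
])

```text
t: 7.45
ee_pos: [498.9, 101.5, 20.7]
orientation: [2.285, 2.156, 0.0]
ft_force: [-0.9, -0.1, -0.4]
width: 0.4
grasp_force: 0.3
```

move_arm([
  [0,0.08,0,0,0],
  [0,0,0,0,0],
])

```text
t: 7.7
ee_pos: [499.7, 101.5, 20.7]
orientation: [2.285, 2.156, 0.0]
ft_force: [-0.3, 0.6, -0.5]
width: 0.5
grasp_force: 0.3
```

move_arm([
  [0,0.08,0,0,0],
  [0,0,0,0,0],
])

```text
t: 7.95
ee_pos: [500.4, 101.4, 20.7]
orientation: [2.285, 2.156, 0.0]
ft_force: [0.3, -0.2, -0.2]
width: 0.6
grasp_force: 0.2
```

move_arm([
  [0,0.08,0,0,0],
  [0,0,0,0,0],
])

```text
t: 8.2
ee_pos: [501.3, 101.4, 20.7]
orientation: [2.285, 2.156, 0.0]
ft_force: [0.2, 0.5, 0.4]
width: 0.7
grasp_force: 0.2
```

move_arm([
  [0,0.07,0,0,0],
  [0,0,0,0,0],
])

```text
t: 8.45
ee_pos: [501.9, 101.3, 20.7]
orientation: [2.285, 2.156, 0.0]
ft_force: [-0.5, -0.8, 0.6]
width: 0.3
grasp_force: 0.2
```

move_arm([
  [0,0.07,0,0,0],
  [0,0,0,0,0],
])

```text
t: 8.7
ee_pos: [502.6, 101.3, 20.7]
orientation: [2.285, 2.156, 0.0]
ft_force: [-0.1, -0.3, 0.5]
width: 0.3
grasp_force: 0.2
```

```bash
python3 - <<'E'
from h import *
i=optics.get_image("side")[205:255,190:270]; cv2.imwrite("pics/s4.png",cv2.resize(i,None,fx=9,fy=9,interpolation=cv2.INTER_CUBIC))
E
```

```text
(no output)
```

View pics/s4.png

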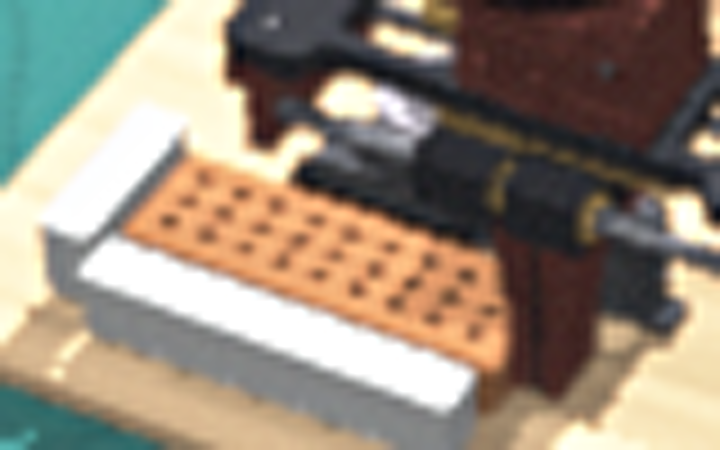

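The block's front edge almost meets the end block (left, around (125,210)); a few mm remain at most.

move_arm([
  [0,0.06,0,0,0],
  [0,0,0,0,0],
])

```text
t: 9.0
ee_pos: [503.2, 101.2, 20.7]
orientation: [2.285, 2.156, 0.0]
ft_force: [0.1, -0.4, 0.2]
width: 0.6
grasp_force: 0.3
```

move_arm([
  [0,0.06,0,0,0],
  [0,0,0,0,0],
])

```text
t: 9.25
ee_pos: [503.5, 101.2, 20.7]
orientation: [-2.285, -2.156, 0.0]
ft_force: [-2.2, -0.1, 1.1]
width: 0.3
grasp_force: 0.8
```

move_arm([
  [0,0.06,0,0,0],
  [0,0,0,0,0],
])

```text
t: 9.5
ee_pos: [503.6, 101.1, 20.6]
orientation: [-2.284, -2.155, 0.002]
ft_force: [-5.6, 0.9, 3.2]
width: 0.4
grasp_force: 2.4
```

move_arm([
  [0,0.06,0,0,0],
  [0,0,0,0,0],
])

```text
t: 9.75
ee_pos: [503.6, 101.1, 20.5]
orientation: [-2.284, -2.155, 0.003]
ft_force: [-6.0, 1.2, 5.3]
width: 0.2
grasp_force: 3.2
```

Contact at the end block with about 6–8 N. Backing off, rising, and going to the knob.

move_arm([
  [0,0,0,0,0],
  [0,-0.5,0,0,0],
  [0,-1.5,0,0,0],
  [0,0,-5,0,0],
  [0,0,-5,0,0],
  [-4,2,0,0,50],
  [-4.2,2,0,0,50],
  [-4,2,0,0,50],
  [-4,1.9,0,0,50],
  [0,0,0,9,50],
])

```text
t: 11.0
ee_pos: [555.2, -66.5, 120.7]
orientation: [2.452, 1.961, 0.002]
ft_force: [-1.6, 0.0, -0.1]
width: 43.4
grasp_force: 0.0
```

```bash
python3 - <<'E'
from h import *
i=optics.get_image("wrist"); s=optics.get_image("side")
o=get_obs(); print(o["ee_pos"],o["width"])
for c in("wrist","side"):
  for r in spotter.find_in(c,"lever_knob")[:2]: print(c,np.round(r["point"]),round(r["conf"],2),ray(c,r["point"],75).round(1))
a=cv2.resize(i[100:300,150:350],(500,500),interpolation=cv2.INTER_CUBIC); b=cv2.resize(s[160:260,190:250],(300,500),interpolation=cv2.INTER_CUBIC)
cv2.imwrite("pics/k5.png",np.hstack([a,b]))
E
```

```text
[553.97040044 -64.62759923 120.41519463] 43.75749186256443
wrist [247. 106.] 0.78 [567.9   9.3  75. ]
side [247. 209.] 0.61 [545.8  30.1  75. ]
```

View pics/k5.png

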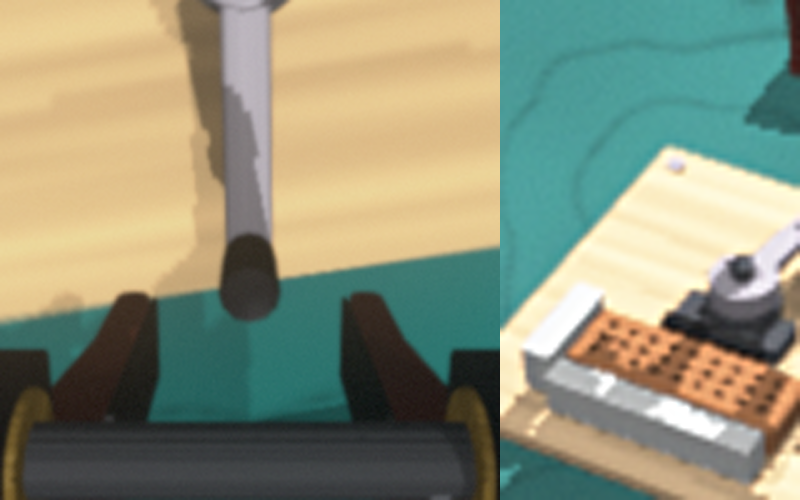

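The knob sits centred between the open fingers (crop (249,290)), with the tool aligned to the bar. Descend, narrow, then swing on the arc.

move_arm([
  [0,0,3,0,50],
  [0,0,3,0,50],
  [0,0,0.2,0,26],
  [0,0,0,0,26],
  [0,0,0,0,26],
])

```text
t: 11.82
ee_pos: [555.3, -64.0, 59.9]
orientation: [2.445, 1.97, 0.002]
ft_force: [1.3, -1.4, 0.3]
width: 23.4
grasp_force: 0.0
```

move_arm([
  [0.01,-0.52,0,3,26],
  [0.05,-1.04,0,6,26],
  [0.05,-1.04,0,6,26],
  [0.05,-1.04,0,6,26],
  [0.05,-1.04,0,6,26],
])

```text
t: 12.45
ee_pos: [514.5, -44.8, 60.2]
orientation: [2.838, 1.339, 0.006]
ft_force: [3.7, -3.9, -1.0]
width: 22.6
grasp_force: 2.6
```

move_arm([
  [0.05,-1.04,0,6,26],
  [0.05,-1.04,0,6,26],
  [0.05,-1.04,0,6,26],
  [0.05,-1.04,0,6,26],
  [0.05,-1.04,0,6,26],
  [0.03,-0.7,0,4,26],
])

```text
t: 13.2
ee_pos: [481.8, 4.1, 60.1]
orientation: [3.107, 0.453, 0.006]
ft_force: [1.6, -4.5, 1.7]
width: 23.0
grasp_force: 2.5
```

```bash
python3 - <<'E'
from h import *
i=optics.get_image("wrist"); cv2.imwrite("pics/k6.png",cv2.resize(i,(800,600),interpolation=cv2.INTER_CUBIC))
o=get_obs(); print(o["ee_pos"],o["ft_force"])
E
```

```text
[481.54984796   4.6242052   60.04762608] [ 0.49372064 -1.21227971  2.64391097]
```

View pics/k6.png

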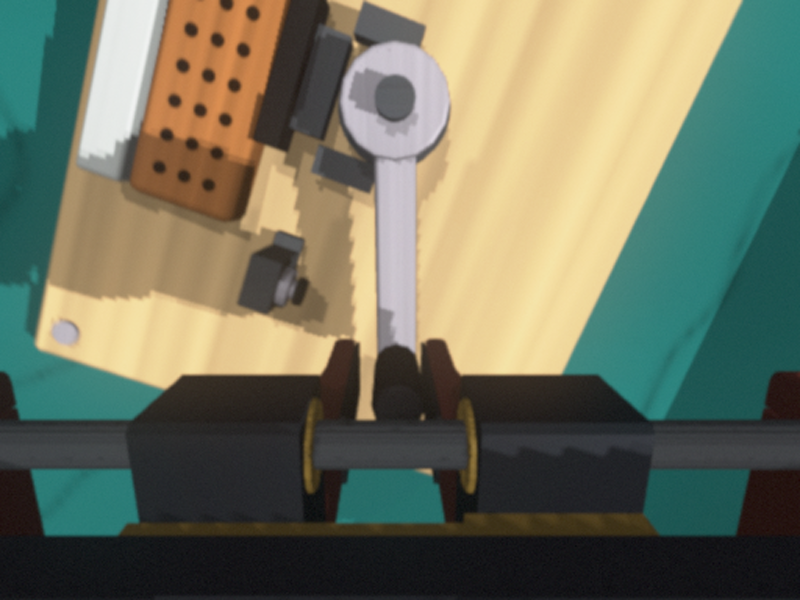

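The lever bar still has about 25–30 mm to the screw's rubber tip (at (300,290)); the jaw is now on the block.

move_arm([
  [0.03,-0.7,0,4,26],
  [0.02,-0.52,0,3,26],
  [0.02,-0.52,0,3,26],
  [0,-0.26,0,1.5,26],
  [0,0,0,0,26],
])

```text
t: 13.88
ee_pos: [477.7, 23.9, 59.6]
orientation: [3.138, 0.145, 0.004]
ft_force: [1.9, -2.7, 1.8]
width: 22.7
grasp_force: 1.7
```

move_arm([
  [0,-0.17,0,1,26],
  [0,-0.17,0,1,26],
  [0,0,0,0,26],
])

```text
t: 14.25
ee_pos: [476.9, 27.2, 59.1]
orientation: [3.14, 0.088, 0.002]
ft_force: [2.1, -4.3, 1.6]
width: 23.0
grasp_force: 2.1
```

move_arm([
  [0,-0.12,0,0.7,26],
  [0,0,0,0,26],
])

```text
t: 14.5
ee_pos: [476.8, 28.4, 59.0]
orientation: [3.141, 0.069, 0.002]
ft_force: [1.8, -4.5, 2.1]
width: 23.1
grasp_force: 2.2
```

move_arm([
  [0,-0.12,0,0.7,26],
  [0,-0.12,0,0.7,26],
  [0,0,0,0,26],
])

```text
t: 14.88
ee_pos: [476.5, 30.8, 58.9]
orientation: [3.141, 0.03, 0.001]
ft_force: [2.4, -3.6, 1.6]
width: 23.0
grasp_force: 2.1
```

move_arm([
  [0,-0.12,0,0.7,26],
  [0,0,0,0,26],
])

```text
t: 15.12
ee_pos: [476.5, 32.0, 58.9]
orientation: [3.141, 0.011, 0.001]
ft_force: [1.9, -4.3, 2.2]
width: 22.6
grasp_force: 2.1
```

move_arm([
  [0,-0.12,0,0.7,26],
  [0,0,0,0,26],
])

```text
t: 15.38
ee_pos: [476.4, 33.2, 58.8]
orientation: [3.141, -0.008, 0.001]
ft_force: [2.1, -4.4, 2.6]
width: 22.9
grasp_force: 2.1
```

move_arm([
  [0,-0.12,0,0.7,26],
  [0,0,0,0,26],
])

```text
t: 15.62
ee_pos: [476.5, 34.5, 58.9]
orientation: [3.141, -0.027, 0.001]
ft_force: [3.1, -5.1, 1.5]
width: 23.1
grasp_force: 2.2
```

move_arm([
  [0,-0.12,0,0.7,26],
  [0,0,0,0,26],
])

```text
t: 15.88
ee_pos: [476.5, 35.6, 58.8]
orientation: [3.141, -0.047, 0.001]
ft_force: [2.9, -4.6, 0.7]
width: 23.0
grasp_force: 2.1
```

move_arm([
  [0,-0.12,0,0.7,26],
  [0,0,0,0,26],
])

```text
t: 16.12
ee_pos: [476.5, 36.8, 58.8]
orientation: [3.141, -0.066, 0.001]
ft_force: [2.4, -4.7, 1.8]
width: 22.6
grasp_force: 2.2
```

move_arm([
  [0,-0.12,0,0.7,26],
  [0,0,0,0,26],
])

```text
t: 16.38
ee_pos: [476.5, 38.0, 58.8]
orientation: [3.14, -0.085, 0.001]
ft_force: [3.1, -3.5, 1.5]
width: 22.7
grasp_force: 2.1
```

move_arm([
  [0,-0.12,0,0.7,26],
  [0,0,0,0,26],
])

```text
t: 16.62
ee_pos: [476.6, 39.2, 58.8]
orientation: [3.14, -0.104, 0.001]
ft_force: [2.7, -4.4, 1.9]
width: 22.9
grasp_force: 2.2
```

move_arm([
  [0,-0.1,0,0.6,26],
  [0,0,0,0,26],
])

```text
t: 16.88
ee_pos: [476.7, 40.2, 58.8]
orientation: [3.139, -0.12, 0.001]
ft_force: [2.1, -4.4, 0.5]
width: 22.7
grasp_force: 2.3
```

move_arm([
  [0,-0.1,0,0.6,26],
  [0,0,0,0,26],
])

```text
t: 17.12
ee_pos: [476.8, 40.7, 58.8]
orientation: [3.138, -0.136, 0.001]
ft_force: [2.5, -9.3, 0.9]
width: 23.4
grasp_force: 4.3
```

move_arm([
  [0,-0.1,0,0.6,26],
  [0,0,0,0,26],
])

```text
t: 17.38
ee_pos: [476.9, 41.0, 58.8]
orientation: [3.136, -0.152, 0.001]
ft_force: [4.2, -14.5, 1.4]
width: 23.0
grasp_force: 6.9
```

Stop contact: about 14.5 N at the knob, roughly 11 N on the screw. Hold, then open and rise.

move_arm([
  [0,-0.02,0,0,26],
  [0,0,0,0,26],
  [0,0,0,0,26],
  [0,0,0,0,50],
  [0,0,0,0,50],
  [0,0,0,0,50],
  [0,0,-3,0,50],
  [0,0,-4,0,50],
  [0,0,-4,0,50],
  [0,0,-4,0,50],
])

```text
t: 18.62
ee_pos: [475.9, 42.9, 209.8]
orientation: [-3.138, 0.153, 0.001]
ft_force: [0.2, -0.3, 0.1]
width: 44.1
grasp_force: 0.0
```

```bash
python3 - <<'E'
from h import *
i=optics.get_image("wrist"); cv2.imwrite("pics/e7.png",cv2.resize(i[0:250,80:420],(800,588),interpolation=cv2.INTER_CUBIC))
E
```

```text
(no output)
```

View pics/e7.png

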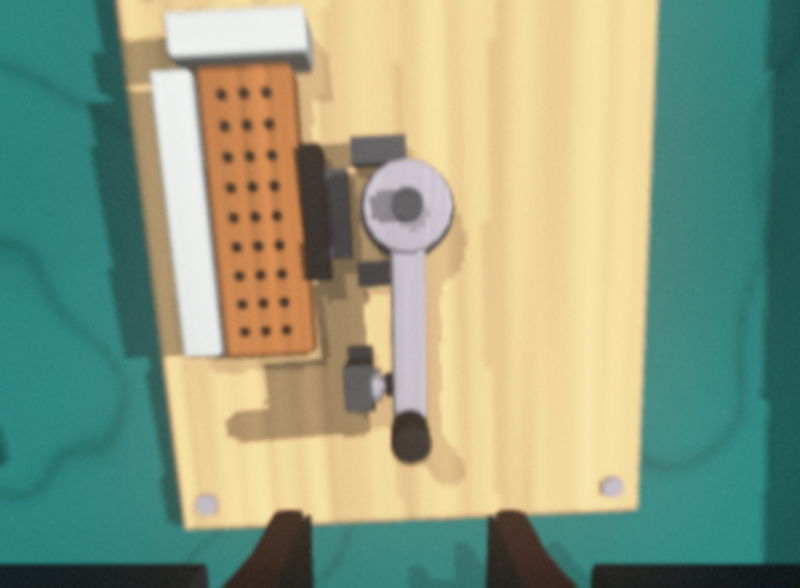

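The picture shows the block against the end block (top) and the fence, with the jaw clamped on it. The bar touches the stop screw at (390,385), and the arm is clear.

```bash
python3 -c "
from h import *
print(close_job())"
```

```text
the job is handed in; nothing more can be done
None
```

The block is home against the end block and fence, the jaw is clamped on it, the lever bar rests on the stop screw, and the arm is clear; I handed the job in at about 19 s, and no verdict came back.

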